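Lock the laryngoscope in the cam clamp

TASK

The steel laryngoscope lies in the quick-release clamp on the worktop. With the cam lever still up, turn the clamp's wing nut clockwise until its pointer stands at the long line on the dial, which gives the right lock force; then flip the cam lever fully down flat so that the pad clamps the laryngoscope where it lies.

Things in the scene. Friction and masses are not known exactly. Their poses are not given: they have to be found in the camera images.
- clamp: Bench clamp, fixed: steel plate 100 (x) x 205 (y) x 12 mm. Origin on the worktop under the middle of the laryngoscope's bed; z up; own y points from cam lever to wing nut. Nut axis upright at x 0, y +72; dial 92 mm across, top at z 80. Lever axis level, along x, at y -64, z 82 with the nut at 0 (3 mm higher per rad backed off), in a fork 50 wide in x, y -46 to -82, up to z 98. The bridge between stays below z 72.
- set_nut (a joint): Wing nut, dark steel: straight bar 50 mm long, 14 thick, 4 to 34 mm above the dial; a low pointed nose, 10 wide, runs on from one end to 40 mm from the axis. Rad, grows clockwise from above: 0 = nose on the dial's long line, towards the clamp's own -x (the other marks are short). Starts -1.3 to -0.7, range -1.6 to 0.7, friction 0.15 N m, stays. 1 rad clockwise lowers bridge and lever 3 mm.
- cam_lever (a joint): Cam lever, dark steel, 100 mm from axis to end; the last 36 mm are a paddle 26 wide, 12 thick. Rad: 0 = flat, at its stop, along the clamp's own -y (end at y -164, paddle top at z 88 mm); grows as the end rises about the axis, to 1.25; starts 0.8 to 1.1. Moves at about 0.3 N m, some 4 N on the paddle; stays where left. Closing lowers the pad 6 mm per rad.
- pad: Black rubber pad 28 x 58 x 10 mm under the bridge, sprung at 3.3 N/mm, moved only by nut and lever. Origin 36 mm below its underside. It presses the laryngoscope with about 8.5 N when the lever is flat and the nut is on its line.
- laryngoscope: Steel-coloured laryngoscope, blade folded, 126 x 63 x 27 mm, loose on the clamp's bed (12 mm above the worktop) between two low rails, its length along the clamp's x. Origin at the centre of its underside, own y along its length. Not to be handled. A black one lies elsewhere and is not used.

How it is judged:
By the outcome, as a careful person would: the job done as asked, in the order asked, and still so for the second after the job is handed in, with the robot touching nothing.
It also fails if it takes over 40 s, if anything falls off the work surface, if the arm or the gripper's body presses on something with over 40 N, if the wrist force passes 120 N, or if a joint passes its speed limit or range.

ROBOT

A 6-joint arm with a two-finger parallel gripper is mounted at the origin on a cart in front of the work surface, level with it; the furniture and walls round the work are solid. World frame = base frame: x ahead of the robot, y to its left, z up, the work surface at z = 0. Lengths are in mm, angles in rad, forces in N, time in s.
With the tool pointing down it reaches from about 350 to 975 mm from the base axis. Payload 7.1 kg.
Tool frame: the origin (TCP) lies midway between the tips of the shut fingers; the grasp point (between the pads) lies ctrl.grip_point_offset behind it (ctrl.grip_point_offset is the distance from the TCP to the grasp point, in mm); z points along the fingers, y is the line along which they close (so a half turn about z gives the same grasp; the last joint's range is limited). The gripper opens to 88 mm and grips with 3 to 60 N. Pads are 20 mm wide; open, the fingers measure 115 mm over their backs; the gripper's body (75 mm by 178 mm) begins 61 mm behind the grasp point.
Start: joints at [-1.318, 0.423, 1.63, -0, 1.089, -0.019], TCP at [167.81, -602.034, 222.675] pointing down, gripper open.
Joint ranges: [-3, 3], [-0.9, 2.11], [0.09, 2.58], [-1.31, 4.45], [0.11, 2.69], [-2.54, 2.54]. Speed limits (rad/s): [2.39, 2.39, 3.01, 3.14, 3.14, 3.14].

INTERFACE

Orientations are given as a rotation vector (axis times angle).
In Python, from workcell import ctrl, get_image, close_job, finder gives the robot as it stands.
- The arm moves only by the tool servo_tool, never from a script. Its argument "deltas" is a list of rows, each a list of 2 entries, a list of its own where there are three numbers: the shift along the tool's x, y, z in mm, then the turn, a rotation vector about the tool's x, y, z in rad. A call has 1 to 5 rows; each row is the pose to reach, as a shift and turn from the pose commanded when the call began, along the tool's axes at that moment; what a row does not reach only later rows make up. A row lasts 1/12 s, in which the tool goes at most 41.7 mm and 7.16 degrees, less where a joint would pass 70% of its speed; a pose out of reach is approached as far as the arm can. A call with a gripper value outside its range is refused whole. "grip" is the closure, from -1 (fully open) to 1 (shut), so that 0 is half open, set as the call begins (left out, the last holds). The fingers move at their own pace and stop on an object; the grip force is fixed at half the most. Time passes only in rows, so rows that repeat a pose let the fingers close. It gives the time, the measured TCP pose, the force, the opening and the grip force at its end, in the units of the state.
- ctrl.get_obs(): the state, without advancing time (a new reading comes with each control period).
- get_image(name): name is "scene" or "top" or "wrist"; returns a dict with "frame" (420x560x3 uint8, blue, green, red), "depth" (420x560 float32, mm along the optical axis (not along the pixel's ray), 0 where there is no reading), "K" (3x3 intrinsics, pixels), "pose" (4x4, takes a point from camera to world coordinates). Camera axes: x right, y down, z forward; pixel columns grow to the right and rows downward; lengths in mm; the calibration is good to about 2 mm. A picture is of the moment at which its call begins.
- close_job(): hands the job in; it is judged then, once.
Trained networks look in a picture, given as the dict that the camera call returned (one of the last four; its "shot" number tells which), for a name from the list of things; names that differ only in an ending like _2 or _b are one class to them, and where a whole thing is asked for, a point or a joint stands for the part that bears it (a point fixed in the world has none). Each returns a list of dicts, best first, with "score" (0 to 1); they miss things now and then, are a little off and sometimes report something else, mostly with a low value. They report only what shows in the picture. A call takes as long as a camera call.
- finder.search_frame(query, picture): "rect" ([centre column, centre row, width, height] as shares, 0 to 1, of the picture: columns of its width, rows of its height, round what is visible of it).
- finder.silhouettes(query, picture): "mask" (420x560 bool, what is visible of it) and "rect" ([centre column, centre row, width, height] as shares, 0 to 1, of the picture: columns of its width, rows of its height, round what is visible of it).
The state is a dict: "t": time; "qpos": joint angles; "qvel": joint speeds; "joint_torque": joint torques, N m; "ee_pos": TCP position; "orientation": TCP orientation; "ft_force": force on the tool from outside, world axes, zero at the start; "moment": the same for the moment, N m; "width": finger opening in mm; "grasp_force": force on a finger pad.
Only numpy, scipy, OpenCV 4.12 (cv2) and the standard library are available. Lean on these libraries where they do the work, as an engineer would, in place of code of your own. Each camera call takes 0.05 s, during which the arm holds its last target. There are 200 camera calls.

## Working session

There is one attempt and no reset: what is moved stays moved. The work goes in short steps, Python scripts to look and compute and a tool call to move; the robot and the scene stay as the last step left them, time stands still between calls to the robot, and variables do not carry over. Pictures are saved under pics/ and viewed, at most 10 in all, crops included, and the job is handed in when it is done.

Besides the shell and the picture viewer there is one more tool, called after "Emit:" as a command line: name --argument value ..., lists and objects as JSON in quotes. servo_tool: Moves the arm, as the interface text tells. Its arguments: {"type":"object","properties":{"deltas":{"type":"array","items":{"type":"array"}},"grip":{"type":"number"}},"required":["deltas"]}

```bash
mkdir -p pics; ls
cat > h.py <<'E'
import numpy as np, cv2
from workcell import ctrl, get_image, close_job, finder
from scipy.spatial.transform import Rotation as R
def pts(p):
    d=p["depth"];v,u=np.mgrid[:420,:560];K=p["K"]
    X=np.stack([(u-K[0,2])/K[0,0]*d,(v-K[1,2])/K[1,1]*d,d],-1)
    return X@p["pose"][:3,:3].T+p["pose"][:3,3]
E
python3 - <<'E'
from h import *
o=ctrl.get_obs();print(o["t"],o["ee_pos"],o["orientation"],o["width"],ctrl.grip_point_offset)
ims=[]
for n in ["scene","top"]:
    p=get_image(n);np.savez(f"{n}0.npz",**{k:p[k] for k in("frame","depth","K","pose")})
    P=pts(p);f=p["frame"].copy()
    for q in ["clamp","set_nut","cam_lever","laryngoscope","pad"]:
        for r in finder.silhouettes(q,p)[:2]:
            m=r["mask"]&(p["depth"]>0)
            print(n,q,round(r["score"],2),np.round(np.array(r["rect"])*[560,420,560,420]),np.median(P[m],0).round() if m.any() else None)
    ims.append(f);cv2.imwrite(f"pics/{n}0.png",f)
E
```

```text
pics
0.0 [ 167.69333695 -601.52406064  221.92356144] [-3.11118598e+00 -4.25446456e-01  2.67058492e-04] 87.60581542172187 18.700000000000003
scene set_nut 0.58 [277. 241.  33.  25.] [480. 118. 101.]
scene cam_lever 0.74 [301. 169.  24.  63.] [527. -43. 118.]
scene cam_lever 0.21 [283. 217.  82. 161.] [492.  95.  72.]
scene laryngoscope 0.76 [288. 236.  67.  38.] [470.  36.  33.]
top clamp 0.8 [283. 232. 140.  76.] [503.  56.  78.]
top set_nut 0.63 [238. 243.  34.  27.] [484. 115. 112.]
top cam_lever 0.95 [330. 215.  50.  24.] [529. -46. 123.]
top laryngoscope 0.98 [281. 231.  41.  69.] [483.  37.  36.]
```

Run:
```python
import numpy as np,cv2
a=np.load("top0.npz")["frame"][150:310,180:380];b=np.load("scene0.npz")["frame"][120:320,180:400]
a=cv2.resize(a,(500,400),interpolation=3)
a=cv2.resize(np.load("top0.npz")["frame"][160:300,190:370],(450,350),interpolation=2)
b=cv2.resize(b,(350,318))
c=np.zeros((350,800,3),np.uint8);c[:,:450]=a;c[:318,450:]=b
d=np.load("top0.npz")["frame"];c2=np.zeros((600,800,3),np.uint8);c2[:350]=c
c2[350:,:333]=cv2.resize(d,(333,250));c2[350:,400:733]=cv2.resize(np.load("scene0.npz")["frame"],(333,250))
cv2.imwrite("pics/c0.png",c2)
```

```text
(no output)
```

View pics/c0.png

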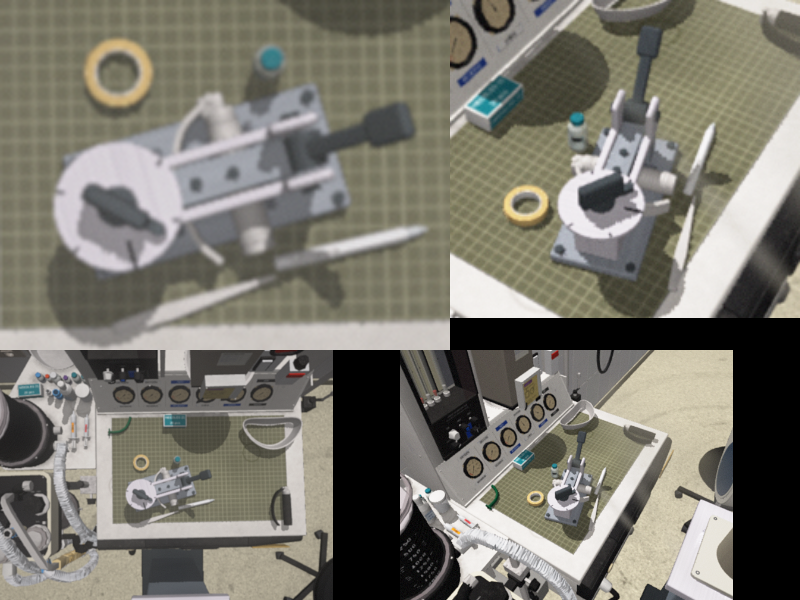

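Run:
```python
from h import *
p=dict(np.load("top0.npz"));P=pts(p);print(p["pose"].round(2),p["K"].round())
z=P[...,2];m0=(p["depth"]>0);box=np.zeros_like(m0);box[160:300,190:370]=1
m0&=box
for lo,hi in[(76,84),(90,98),(98,118)]:
    m=m0&(z>lo)&(z<hi);n,l,s,c=cv2.connectedComponentsWithStats(m.astype(np.uint8))
    for i in range(1,n):
        if s[i,4]>15:
            Q=P[l==i];r=cv2.minAreaRect(Q[:,:2].astype(np.float32))
            print(lo,hi,s[i],Q.mean(0).round(1),np.round(r[0],1),np.round(r[1],1),round(r[2],1),cv2.minEnclosingCircle(Q[:,:2].astype(np.float32)))
# plate z~12
m=m0&(z>8)&(z<16);Q=P[m];r=cv2.minAreaRect(Q[:,:2].astype(np.float32));print(r)
```

```text
[[-2.0000e-02 -1.0000e+00  5.0000e-02  4.9212e+02]
 [-1.0000e+00  2.0000e-02 -1.0000e-02  5.5650e+01]
 [ 1.0000e-02 -5.0000e-02 -1.0000e+00  9.4975e+02]
 [ 0.0000e+00  0.0000e+00  0.0000e+00  1.0000e+00]] [[485.   0. 277.]
 [  0. 485. 214.]
 [  0.   0.   1.]]
76 84 [ 212  217   51   51 1663] [485.2 118.2  80.6] [485.  117.7] [89.7 89.4] 88.7 ((485.0331726074219, 117.6518783569336), 45.7733268737793)
90 98 [306 211  14  17 131] [522.1 -15.7  93.7] [522.4 -16.1] [25.9 22.4] 12.6 ((523.6256103515625, -18.353212356567383), 15.016083717346191)
98 118 [298 205  19   8  81] [541.1  -8.2 100.3] [540.7  -7.4] [ 8.4 33.5] 16.2 ((540.6796875, -7.455808162689209), 16.750755310058594)
98 118 [313 212  15  11  95] [525.6 -29.  107.7] [525.4 -28.2] [13.9 21.3] 17.4 ((524.6511840820312, -29.165597915649414), 11.54550838470459)
98 118 [305 227  19   9  81] [501.2 -18.1 100.2] [501.6 -18.7] [ 8.5 33.4] 14.1 ((500.1576843261719, -19.08585548400879), 16.70549964904785)
98 118 [222 233  28  19 237] [484.9 117.  113.5] [484.9 117.3] [49.1 14. ] 60.7 ((484.2818603515625, 117.72279357910156), 24.67032814025879)
((525.8878784179688, 38.11810302734375), (218.234619140625, 249.85475158691406), 17.265796661376953)
```

The top view shows the dial at about (118,207) in the crop, its long line pointing down and slightly right, and the nut's nose pointing lower right. The lever is raised at upper right. The clamp yaw is about 15.5° and the nut is at about -0.79 rad. Moving towards the nut now.

Emit:
servo_tool --deltas '[[[25,-31,0],[0,0,0]],[[50,-61,0],[0,0,0]],[[75,-92,0],[0,0,0]],[[100,-122,0],[0,0,0]],[[125,-153,0],[0,0,0]]]'

```text
t: 1.02
ee_pos: [247.5, -419.6, 222.7]
orientation: [3.112, 0.424, 0.0]
ft_force: [0.5, 0.2, 0.5]
width: 87.8
grasp_force: 0.0
```

Emit:
servo_tool --deltas '[[[25,-31,0],[0,0,0]],[[50,-61,0],[0,0,0]],[[75,-92,0],[0,0,0]],[[100,-122,0],[0,0,0]],[[125,-153,0],[0,0,0]]]'

```text
t: 1.43
ee_pos: [326.9, -238.6, 223.0]
orientation: [3.112, 0.425, 0.001]
ft_force: [1.2, 0.0, 0.2]
width: 87.7
grasp_force: 0.0
```

Emit:
servo_tool --deltas '[[[25,-31,0],[0,0,0]],[[50,-61,0],[0,0,0]],[[75,-92,0],[0,0,0]],[[100,-122,0],[0,0,0]],[[125,-153,0],[0,0,0]]]'

```text
t: 1.85
ee_pos: [406.4, -57.4, 223.1]
orientation: [3.112, 0.426, 0.002]
ft_force: [0.3, 0.0, -0.2]
width: 87.7
grasp_force: 0.0
```

Emit:
servo_tool --deltas '[[[25,-30,0],[0,0,-0.12]],[[49,-59,0],[0,0,-0.24]],[[74,-89,0],[0,0,-0.36]],[[98,-118,0],[0,0,-0.48]],[[123,-148,0],[0,0,-0.6]]]'

```text
t: 2.27
ee_pos: [485.0, 118.4, 222.9]
orientation: [2.843, 1.335, 0.001]
ft_force: [0.6, -0.0, -0.3]
width: 87.9
grasp_force: 0.0
```

Emit:
servo_tool --deltas '[[[0,0,10],[0,0,-0.1]],[[0,0,20],[0,0,-0.19]],[[0,0,20],[0,0,-0.19]],[[0,0,20],[0,0,-0.19]]]'

```text
t: 2.6
ee_pos: [484.1, 116.4, 202.4]
orientation: [-2.711, -1.587, 0.002]
ft_force: [0.5, 0.3, 0.2]
width: 87.8
grasp_force: 0.0
```

```bash
cat > m.py <<'E'
from h import *
import sys
tag=sys.argv[1];hi=float(sys.argv[2])
o=ctrl.get_obs();Rt=R.from_rotvec(o["orientation"]).as_matrix();print(o["t"],o["ee_pos"].round(1),"toolx",np.degrees(np.arctan2(Rt[1,0],Rt[0,0])).round(2), Rt[2].round(3))
p=get_image("wrist");P=pts(p);z=P[...,2]
cv2.imwrite(f"pics/{tag}.png",p["frame"])
near=(np.hypot(P[...,0]-485,P[...,1]-118)<60)&(p["depth"]>0)
for lo,h in[(76,83),(108,hi)]:
    m=near&(z>lo)&(z<h);Q=P[m]
    n,l,s,c=cv2.connectedComponentsWithStats(m.astype(np.uint8))
    i=1+np.argmax(s[1:,4]);Q=P[l==i]
    r=cv2.minAreaRect(Q[:,:2].astype(np.float32));print(lo,len(Q),Q.mean(0).round(1),r,cv2.minEnclosingCircle(Q[:,:2].astype(np.float32)))
E
python3 m.py w1 120
```

```text
2.6 [484.1 116.4 202.4] toolx 60.69 [-0.001 -0.001 -1.   ]
76 5596 [486.1 119.3  81. ] ((484.6019592285156, 116.69715881347656), (91.00910949707031, 90.99638366699219), 34.49985885620117) ((484.66412353515625, 116.58074951171875), 45.9034538269043)
108 902 [485.3 118.  114.1] ((484.7821960449219, 116.77281188964844), (49.400733947753906, 13.87246036529541), 60.36100387573242) ((484.0308532714844, 117.20026397705078), 24.82535743713379)
```

View pics/w1.png

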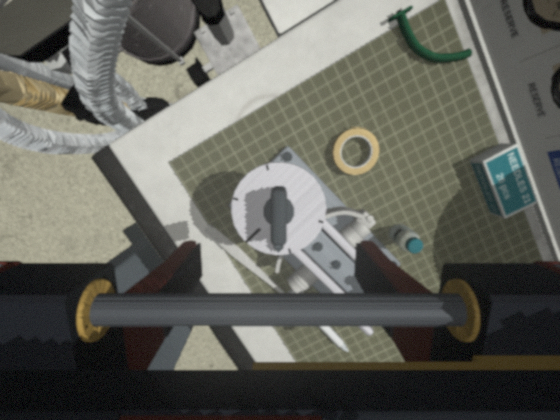

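The wrist view shows the nut at (279,215) with its nose pointing down, in line with the fingers' symmetry plane. The long dial mark is near (252,237).

Run:
```python
from h import *
p=get_image("wrist");P=pts(p);g=p["frame"].max(-1)
c=np.array([484.8,117.1]);d=P[...,:2]-c;r=np.hypot(*np.moveaxis(d,-1,0));a=np.degrees(np.arctan2(d[...,1],d[...,0]))%360
ok=(p["depth"]>0)&(abs(P[...,2]-80.5)<4)
for lo in range(24,45,3):
    m=ok&(r>lo)&(r<lo+3)
    v=[int(np.min(g[m&(a>=k)&(a<k+4)],initial=255)) for k in range(176,260,4)]
    print(lo,v)
m=ok&(r>30)&(r<42)&(a>184)&(a<212)
w=np.clip(np.median(g[m])-g[m].astype(float)-25,0,None);print(np.median(g[m]),(w*a[m]).sum()/w.sum(),(w>0).sum())
```

```text
24 [128, 127, 130, 118, 94, 75, 118, 127, 126, 127, 123, 111, 255, 255, 255, 255, 255, 255, 255, 255, 164]
27 [128, 126, 128, 126, 80, 67, 108, 124, 126, 127, 126, 110, 110, 255, 255, 255, 255, 255, 255, 255, 163]
30 [127, 128, 128, 123, 77, 65, 109, 127, 127, 127, 134, 124, 112, 255, 255, 255, 255, 255, 255, 185, 175]
33 [129, 127, 128, 124, 79, 67, 110, 125, 128, 138, 175, 132, 123, 109, 255, 255, 255, 255, 255, 160, 201]
36 [149, 136, 129, 129, 78, 64, 112, 132, 141, 193, 196, 162, 127, 120, 114, 255, 255, 255, 163, 189, 202]
39 [196, 194, 171, 138, 75, 65, 135, 179, 194, 197, 198, 189, 134, 127, 119, 139, 255, 150, 188, 143, 172]
42 [161, 166, 178, 161, 84, 81, 171, 177, 173, 179, 180, 193, 180, 171, 174, 161, 151, 175, 201, 137, 127]
129.5 196.56301922165886 41
```

Emit:
servo_tool --deltas '[[[0,0,40],[0,0,0]],[[0,0,80],[0,0,0]],[[0,0,105],[0,0,0]],[[0,0,113],[0,0,0]],[[0,0,113],[0,0,0]]]'

```text
t: 3.12
ee_pos: [483.6, 115.8, 88.5]
orientation: [-2.71, -1.587, 0.005]
ft_force: [0.1, -0.2, 0.3]
width: 88.1
grasp_force: 0.0
```

Emit:
servo_tool --deltas '[[[0,0,0],[0,0,0]],[[0,0,0],[0,0,0]],[[0,0,0],[0,0,0]],[[0,0,0],[0,0,0]],[[0,0,0],[0,0,0]]]' --grip 1

```text
t: 3.53
ee_pos: [485.2, 116.5, 90.7]
orientation: [2.709, 1.59, 0.003]
ft_force: [-0.2, -0.3, -0.3]
width: 58.2
grasp_force: 0.0
```

Emit:
servo_tool --deltas '[[[0,0,0],[0,0,0]],[[0,0,0],[0,0,0]],[[0,0,0],[0,0,0]],[[0,0,0],[0,0,0]],[[0,0,0],[0,0,0]]]'

```text
t: 3.95
ee_pos: [484.5, 116.4, 89.6]
orientation: [-2.709, -1.591, 0.0]
ft_force: [0.9, 0.0, 0.5]
width: 24.2
grasp_force: 0.0
```

Emit:
servo_tool --deltas '[[[0,0,0],[0,0,0]],[[0,0,0],[0,0,0]],[[0,0,0],[0,0,0]],[[0,0,0],[0,0,0]]]'

```text
t: 4.28
ee_pos: [484.5, 116.4, 89.6]
orientation: [-2.709, -1.59, 0.0]
ft_force: [0.1, 1.3, 0.3]
width: 13.9
grasp_force: 30.0
```

Emit:
servo_tool --deltas '[[[0,0,0],[0,0,0.06]],[[0,0,0],[0,0,0.14]],[[0,0,0],[0,0,0.22]],[[0,0,0],[0,0,0.3]],[[0,0,0],[0,0,0.38]]]'

```text
t: 4.7
ee_pos: [484.3, 116.6, 89.6]
orientation: [-2.962, -1.045, 0.001]
ft_force: [-1.7, 2.2, 0.6]
width: 13.9
grasp_force: 30.0
```

Emit:
servo_tool --deltas '[[[0,0,0],[0,0,0.08]],[[0,0,0],[0,0,0.16]],[[0,0,0],[0,0,0.24]],[[0,0,0],[0,0,0.32]],[[0,0,0],[0,0,0.39]]]'

```text
t: 5.12
ee_pos: [484.1, 116.8, 89.6]
orientation: [-3.109, -0.451, 0.001]
ft_force: [-2.2, 4.2, 0.8]
width: 14.2
grasp_force: 30.0
```

Emit:
servo_tool --deltas '[[[0,0,0],[0,0,0.01]],[[0,0,0],[0,0,0.01]],[[0,0,0],[0,0,0.01]]]'

```text
t: 5.37
ee_pos: [484.1, 116.8, 89.6]
orientation: [-3.109, -0.444, 0.001]
ft_force: [-2.4, 5.8, 1.3]
width: 14.3
grasp_force: 30.0
```

```bash
python3 m.py w2 120
```

```text
5.3667 [484.1 116.8  89.6] toolx 16.24 [-0.001 -0.001 -1.   ]
76 8764 [503.7 122.1  80.9] ((503.4669189453125, 121.98539733886719), (53.08628845214844, 91.51432800292969), 16.437301635742188) ((486.3195495605469, 117.0132827758789), 45.85456085205078)
108 2254 [493.4 119.  114.2] ((491.3100280761719, 119.81964874267578), (29.274324417114258, 36.48613357543945), 82.06311798095703) ((491.452880859375, 118.66645050048828), 18.568376541137695)
```

Emit:
servo_tool --deltas '[[[0,0,0],[0,0,0]],[[0,0,0],[0,0,0]],[[0,0,0],[0,0,0]],[[0,0,0],[0,0,0]],[[0,0,0],[0,0,0]]]' --grip -1

```text
t: 5.83
ee_pos: [484.7, 116.2, 89.7]
orientation: [3.11, 0.442, 0.0]
ft_force: [-0.1, -1.0, 0.4]
width: 43.5
grasp_force: 0.0
```

Emit:
servo_tool --deltas '[[[0,0,-20],[0,0,0]],[[0,0,-60],[0,0,0]],[[0,0,-100],[0,0,0]],[[0,0,-111],[0,0,0]],[[0,0,-111],[0,0,0]]]'

```text
t: 6.25
ee_pos: [486.9, 116.8, 204.1]
orientation: [-3.11, -0.441, -0.011]
ft_force: [0.5, 0.4, -0.1]
width: 76.8
grasp_force: 0.0
```

```bash
python3 m.py w3 120
python3 - <<'E'
from h import *
p=get_image("top");P=pts(p)
np.savez("top1.npz",**{k:p[k] for k in("frame","depth","K","pose")})
w=cv2.imread("pics/w3.png");cv2.imwrite("pics/w3c.png",cv2.resize(w[100:300,180:400],(660,600),interpolation=2))
# lever
z=P[...,2];c=np.array([521.2,-13]);u=(P[...,:2]-c)@[0.267,-0.964];v=(P[...,:2]-c)@[0.964,0.267]
m=(p["depth"]>0)&(abs(v)<7)&(u>30)&(u<110)&(z>85)
print("lever",np.c_[u[m],z[m]][::25].round())
q=(p["depth"]>0)&(abs(v)<16)&(u>20)&(u<120)&(z>70);k=np.argmax(np.where(q,z,0));print("highest",z.flat[k],u.flat[k],v.flat[k],"slope",np.polyfit(u[m],z[m],1))
E
```

```text
6.25 [486.9 116.8 204.1] toolx 16.15 [ 0.007  0.001 -1.   ]
76 5516 [487.8 117.6  80.9] ((485.00177001953125, 116.88127136230469), (90.6211166381836, 90.95755004882812), 63.41983413696289) ((484.7424621582031, 116.70963287353516), 45.95543670654297)
108 870 [486.1 117.1 114.1] ((485.4157409667969, 116.77530670166016), (48.9167594909668, 13.357051849365234), 15.698419570922852) ((485.07037353515625, 117.74996948242188), 24.634254455566406)
lever [[ 69. 155.]
 [ 67. 157.]
 [ 52. 147.]
 [ 56. 149.]
 [ 55. 150.]
 [ 50. 140.]
 [ 46. 140.]
 [ 48. 140.]
 [ 31. 122.]
 [ 35. 125.]]
highest 158.9062972622869 63.6931009865733 8.129188365498493 slope [ 0.99803411 91.64763583]
```

View pics/w3c.png

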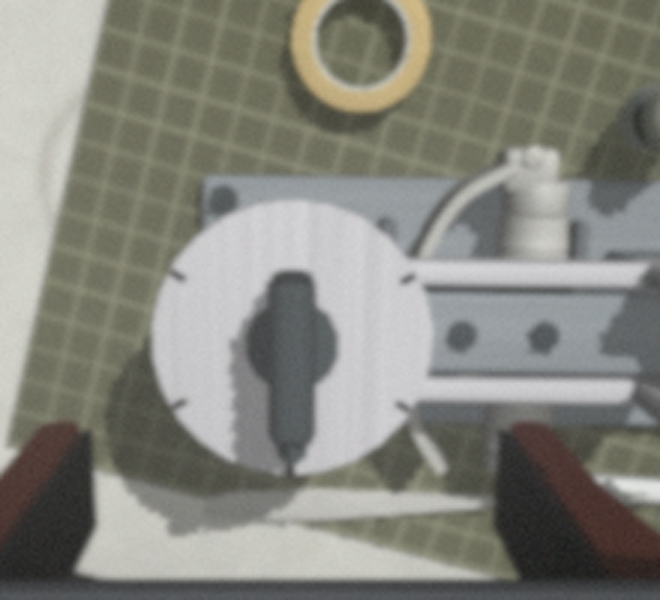

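The crop shows the nose tip at (290,440), right on the long line at (289,470), so the nut is set. Next I shut the fingers and go to the lever, which stands at about 0.8 rad.

Emit:
servo_tool --deltas '[[[0,35,0],[0,0,0]],[[0,75,0],[0,0,0]],[[-1,115,0],[0,0,0]],[[-1,155,0],[0,0,0]],[[-1,180,0],[0,0,0]]]' --grip 1

```text
t: 6.77
ee_pos: [532.9, -59.7, 198.1]
orientation: [-3.11, -0.44, 0.006]
ft_force: [0.5, -0.7, 0.3]
width: 57.6
grasp_force: 0.0
```

Emit:
servo_tool --deltas '[[[0,0,0],[0,0,0]],[[0,0,0],[0,0,0]],[[0,0,0],[0,0,0]],[[0,0,0],[0,0,0]],[[0,0,0],[0,0,0]]]'

```text
t: 7.18
ee_pos: [533.0, -55.6, 200.1]
orientation: [-3.11, -0.444, 0.002]
ft_force: [-0.3, 0.2, 0.1]
width: 24.9
grasp_force: 0.0
```

Emit:
servo_tool --deltas '[[[0,0,0],[0,0,0]],[[0,0,0],[0,0,0]],[[0,0,0],[0,0,0]],[[0,0,0],[0,0,0]]]'

```text
t: 7.52
ee_pos: [533.7, -56.5, 200.8]
orientation: [3.11, 0.442, 0.0]
ft_force: [-0.1, 0.7, 0.7]
width: 0.5
grasp_force: 0.0
```

Run:
```python
from h import *
o=ctrl.get_obs();e=o["ee_pos"];d=e[:2]-[521.2,-13];print("u",d@[.267,-.964],"v",d@[.964,.267],"z",e[2],o["width"],o["ft_force"])
p=get_image("scene");cv2.imwrite("pics/s4.png",cv2.resize(p["frame"][90:290,180:400],(660,600),interpolation=2))
```

```text
u 45.249614966469004 v 0.4197001744197425 z 200.80076299410544 0.48354424633232224 [-0.14603052  0.67435243  0.65225835]
```

View pics/s4.png

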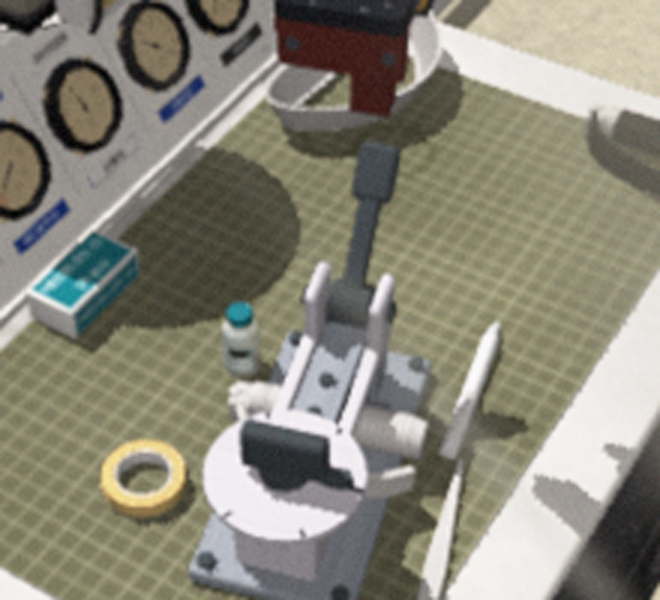

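The shut fingertips, at (372,112), are directly above the raised paddle at (375,165). I'll descend to contact and follow the arc.

Emit:
servo_tool --deltas '[[[0,0,20],[0,0,0]],[[0,0,40],[0,0,0]],[[0,0,50],[0,0,0]],[[1,2,55],[0,0,0]]]'

```text
t: 7.9
ee_pos: [533.9, -58.2, 144.2]
orientation: [-3.11, -0.441, 0.005]
ft_force: [-2.3, 0.5, 3.9]
width: 0.6
grasp_force: 1.6
```

Emit:
servo_tool --deltas '[[[0,3,3],[0,0,0]],[[0,5,5],[0,0,0]],[[0,7,7],[0,0,0]],[[0,9,9],[0,0,0]],[[0,10,11],[0,0,0]]]'

```text
t: 8.32
ee_pos: [538.5, -68.5, 135.2]
orientation: [3.11, 0.441, 0.002]
ft_force: [-1.9, -0.3, 3.2]
width: 0.2
grasp_force: 1.5
```

Emit:
servo_tool --deltas '[[[0,2,3],[0,0,0]],[[0,4,6],[0,0,0]],[[0,6,9],[0,0,0]],[[0,8,12],[0,0,0]],[[0,9,15],[0,0,0]]]'

```text
t: 8.73
ee_pos: [541.2, -77.2, 119.7]
orientation: [3.11, 0.441, 0.002]
ft_force: [-0.3, -0.1, 3.5]
width: 0.7
grasp_force: 1.6
```

Emit:
servo_tool --deltas '[[[0,1,3],[0,0,0]],[[0,3,6],[0,0,0]],[[0,4,9],[0,0,0]],[[0,5,12],[0,0,0]],[[0,6,15],[0,0,0]]]'

```text
t: 9.15
ee_pos: [542.4, -82.5, 104.4]
orientation: [3.11, 0.441, 0.001]
ft_force: [1.6, 1.5, 2.4]
width: 0.7
grasp_force: 1.7
```

Emit:
servo_tool --deltas '[[[0,1,4],[0,0,0]],[[0,1,7],[0,0,0]],[[0,2,10],[0,0,0]],[[0,3,13],[0,0,0]],[[0,3,15],[0,0,0]]]'

```text
t: 9.57
ee_pos: [542.9, -85.3, 89.3]
orientation: [-3.11, -0.441, 0.0]
ft_force: [2.4, 1.0, 4.0]
width: 0.5
grasp_force: 1.8
```

Now near flat, so I press gently to the stop, watching the force.

Emit:
servo_tool --deltas '[[[0,0,1],[0,0,0]],[[0,0,1.5],[0,0,0]],[[0,0,2],[0,0,0]]]'

```text
t: 9.82
ee_pos: [543.1, -85.4, 88.0]
orientation: [3.11, 0.441, 0.0]
ft_force: [-0.5, 0.7, 10.7]
width: 0.0
grasp_force: 5.4
```

Emit:
servo_tool --deltas '[[[0,0,0.5],[0,0,0]],[[0,0,1],[0,0,0]],[[0,0,1],[0,0,0]]]'

```text
t: 10.07
ee_pos: [543.1, -85.4, 87.8]
orientation: [3.11, 0.441, 0.001]
ft_force: [-1.2, 0.9, 14.1]
width: 0.5
grasp_force: 7.2
```

Emit:
servo_tool --deltas '[[[0,0,1],[0,0,0]],[[0,0,2],[0,0,0]],[[0,0,2],[0,0,0]]]'

```text
t: 10.32
ee_pos: [543.4, -85.5, 87.1]
orientation: [3.11, 0.441, 0.001]
ft_force: [-7.0, 2.3, 28.7]
width: 0.2
grasp_force: 14.3
```

Emit:
servo_tool --deltas '[[[0,0,-10],[0,0,0]],[[0,0,-40],[0,0,0]],[[0,0,-80],[0,0,0]],[[0,0,-110],[0,0,0]],[[0,0,-120],[0,0,0]]]'

```text
t: 10.73
ee_pos: [544.5, -85.8, 208.7]
orientation: [3.109, 0.441, 0.007]
ft_force: [0.1, 0.1, 0.9]
width: 0.3
grasp_force: 0.0
```

Emit:
servo_tool --deltas '[[[-40,0,0],[0,0,0]],[[-80,0,0],[0,0,0]],[[-120,0,0],[0,0,0]],[[-150,0,0],[0,0,0]],[[-150,0,0],[0,0,0]]]'

```text
t: 11.15
ee_pos: [392.1, -126.7, 202.9]
orientation: [-3.108, -0.439, 0.01]
ft_force: [-0.0, 0.3, -0.9]
width: 0.5
grasp_force: 0.0
```

Run:
```python
from h import *
o=ctrl.get_obs();print(o["t"],o["ee_pos"],o["ft_force"])
p=get_image("scene");P=pts(p);z=P[...,2];c=np.array([521.2,-13]);u=(P[...,:2]-c)@[0.267,-0.964];v=(P[...,:2]-c)@[0.964,0.267]
m=(p["depth"]>0)&(abs(v)<11)&(u>30)&(u<110)&(z>60)
for a,b in((35,60),(66,82),(82,97)):
    k=m&(u>a)&(u<b);print(a,k.sum(),np.median(z[k]))
cv2.imwrite("pics/s5.png",cv2.resize(p["frame"][120:320,180:400],(660,600),interpolation=2))
q=get_image("top");P=pts(q);near=(np.hypot(P[...,0]-485,P[...,1]-117)<60)&(P[...,2]>108)&(P[...,2]<118)
print(near.sum(), cv2.minAreaRect(P[near][:,:2].astype(np.float32)) if near.sum()>20 else "")
t0=dict(np.load("top1.npz"))
for r in finder.silhouettes("laryngoscope",q)[:1]: print(np.median(P[r["mask"]],0),np.array(r["rect"])*[560,420,560,420])
```

```text
11.15 [ 392.08674001 -126.71101217  202.91894374] [-0.03168383  0.27845913 -0.90532735]
35 71 85.43835651855898
66 72 86.84928980844302
82 54 87.46190550369738
227 ((485.0841979980469, 117.60787200927734), (49.06406784057617, 14.097492218017578), 16.198753356933594)
[527.01796635  37.01586549  36.48846892] [280.56  231.462  38.304  70.308]
```

View pics/s5.png

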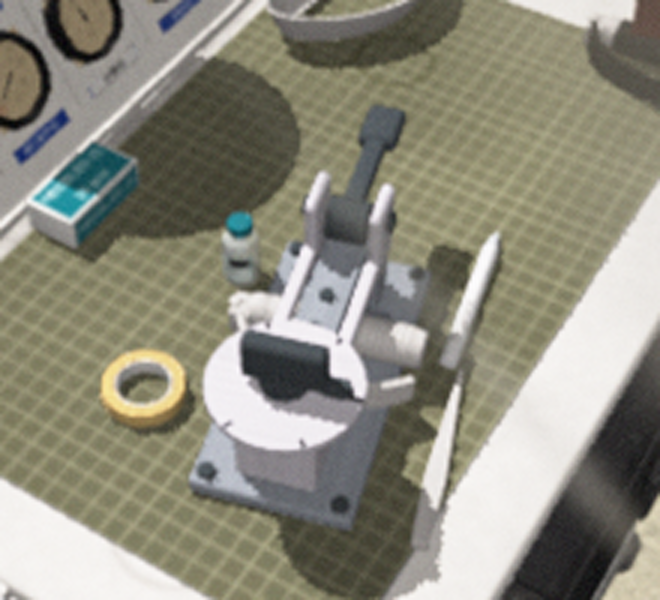

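The lever lies flat at (382,130) with its paddle top at z of about 87.5. The nut bar is at 16.2°, still on the line, the laryngoscope hasn't moved, and the arm is clear. Handing in.

```bash
python3 -c "
from workcell import close_job
print(close_job())"
```

```text
the job is handed in; nothing more can be done
None
```

The job is handed in at about 11 s of the 40 s: with the lever still up, the wing nut was turned clockwise to the long line (within about 1°), then the cam lever was pressed flat to its stop, clamping the laryngoscope where it lay, and the arm backed clear.

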